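Empty the ring lathe's tipping catch pan into the parts tote

ROBOT

A 6-joint arm with a two-finger parallel gripper is mounted at the origin on a cart in front of the work surface, level with it; the furniture and walls round the work are solid. World frame = base frame: x ahead of the robot, y to its left, z up, the work surface at z = 0. Lengths are in m, angles in rad, forces in N, time in s.
With the tool pointing down it reaches from about 0.2 to 0.875 m from the base axis. Payload 3.4 kg.
Tool frame: the origin (TCP) lies between the finger pads; the fingertips stand 22 mm ahead of it and the grasp point (between the pads) lies 3 mm ahead of it; z points along the fingers, y is the direction in which the jaws open and shut (so a half turn about z gives the same grasp; the last joint's range is limited). The gripper opens to 94 mm and grips with 3 to 60 N. Pads are 16 mm wide; open, the fingers measure 119 mm over their backs; the gripper's body (75 mm by 177 mm) begins 78 mm behind the grasp point.
Start: joints at [1.063, 0.276, 1.505, -0, 1.361, -0.121], TCP at [0.217, 0.533, 0.198] pointing down, gripper open.
Joint ranges: [-2.89, 2.89], [-0.75, 2.08], [0.22, 2.7], [-1.18, 4.32], [0.11, 2.71], [-2.7, 2.7]. Speed limits (rad/s): [2.57, 2.57, 3.14, 3.14, 3.14, 3.14].

INTERFACE

Orientations are given as a unit quaternion [x, y, z, w].
In Python, from station import get_obs, camera, sign_off gives the robot as it stands.
- The arm moves only by the shell command python3 -m pendant 'ROWS'. ROWS is JSON, a list that holds one entry, the list of rows, each a list of 7 numbers: the shift along the tool's x, y, z as a fraction of full scale, then the turn, a rotation vector about the tool's x, y, z as a fraction of full scale, then the opening, from 0 (shut) to 1 (fully open). A call has 1 to 12 rows; each row shifts and turns the commanded pose from where the row before left it, along the tool's axes as they then stand; what a row does not reach is not made up. Full scale, the value 1, is 10 cm for a shift and 2 rad for a turn. A row lasts 1/10 s, in which the tool goes at most 50 mm and 8.59 degrees, less where a joint would pass 70% of its speed; a pose out of reach is approached as far as the arm can. A call with a number of a shift or a turn outside -1 to 1 is refused whole. A call with a gripper value outside its range is refused whole. The fingers move at their own pace and stop on an object; the grip force is fixed at half the most. Time passes only in rows, so rows that do not move let the fingers close. It gives the time, the measured TCP pose, the force and the opening at its end, in the units of the state.
- get_obs(): the state, without advancing time (a new reading comes with each control period).
- camera(name): name is "scene" or "top"; returns a dict with "color" (480x640x3 uint8, red, green, blue), "intrinsics" (3x3 intrinsics, pixels), "D" ([k1, k2, p1, p2, k3] as OpenCV has them; the pictures are not rectified), "R" (3x3) and "t" (3): a world point X has camera coordinates R X + t. Camera axes: x right, y down, z forward; pixel columns grow to the right and rows downward; lengths in m; the calibration is good to about 2 mm. A picture is of the moment at which its call begins. There is no depth.
- sign_off(): hands the job in, once; it reports no verdict.
The state is a dict: "time_s": time; "qpos": joint angles; "qd": joint speeds; "tau": joint torques, N m; "ee_pos": TCP position; "ee_rot": TCP orientation; "wrist_force": force on the tool from outside, world axes, zero at the start; "moment": the same for the moment, N m; "gripper_width": finger opening in m.
Only numpy, scipy, OpenCV 4.12 (cv2) and the standard library are available. Lean on these libraries where they do the work, as an engineer would, in place of code of your own. Each camera call takes 0.05 s, during which the arm holds its last target. There are 200 camera calls.

TASK

Move the small grey tote under the open lip of the ring lathe's catch pan, then lift the pan's handle to tip all four finished wax rings into the tote, and lower the pan gently back onto its rest. The rings are soft wax, so never grip or press them; leave the tote standing flat on the bench and the other things where they are.

Things in the scene. Friction and masses are not known exactly. Their poses are not given: they have to be found in the camera images.
- ring_lathe: Fixed bench-top lathe for wax rings. Origin on the bench under the pan's middle line; x to its back (mostly away from the robot), y left along the pan, z up. Grey base x 125..255, y -95..95 mm; headstock and tool post x over 130 mm, to 215 high; sheet chute x over 50, y 20..84, to 160 high. An arm at y 77..93, z 49..71 carries the pan between two ears at x -43 and 43, 108 high; another at y -45 is its rest
- catch_pan (a joint): Angle of the steel catch pan, rad: 0 = level on its rest, grows as the handle end is lifted and the lip dips; stop at 1.1. Turns easily; the 0.3 kg pan falls back when let go. Inside 72 mm wide, walls 16 mm high on three sides, open at the lip (+y of the lathe). Rings start sliding at about 0.45 to 0.65 rad; 0.9 empties it
- pan_hinge (a point): Middle of the pan's hinge axis, level with the pan floor's top, 95 mm above the bench, at x 0, y 85 mm of the lathe; axis parallel to the lathe's x. This frame tips with the pan: y along the floor to the lip, z out of the floor
- pan_lip (a point): Middle of the pan's open edge, 45 mm past the hinge, 95 mm above the bench when level; at 0.9 rad it is 28 mm past the hinge (level distance) and 60 mm above the bench
- pan_handle (a point): Middle of the handle bar: round steel rod 9 mm thick, parallel to the lathe's x axis, straight for 54 mm, at the pan's closed end (-y of the lathe), 192 mm from the hinge, 101 mm above the bench when level. 42 mm from bar to the pan's end wall, nothing beneath it
- lamp_neck (a point): Middle of the fixed lamp's thin gooseneck, to be kept clear of by wrist and gripper: it rises from the lamp's round foot at x 610, y 260 mm of the robot base, passes over the bench behind the pan at x 530 mm (y 140 to -270 mm, 270 to 415 mm above the bench). An upright panel, 310 mm high, bounds the bench at y 380 mm
- tote: Loose grey open box 104 (x) x 120 (y) x 40 mm high, 0.13-0.25 kg, walls and floor 3 mm, round rim 9 mm thick (centre line 50.5 mm in x, 58.5 in y from the middle, 35 high). Origin: centre of its underside. Starts on the bench left of the lathe. It catches all rings when square with the lathe, middle on the pan's middle line (lathe x 0) and 66 mm past the hinge along the lathe's y
- wax_ring_0: Cream wax ring, wide band, 22 mm diameter, 18 mm high. Origin: centre of its underside as it lies in the pan, z up; lies flat on the pan floor at the start, anywhere along the pan. Soft wax: not to be gripped or pressed
- wax_ring_1: Cream wax ring, wide band, 22 mm diameter, 18 mm high. Origin: centre of its underside as it lies in the pan, z up; lies flat on the pan floor at the start, anywhere along the pan. Soft wax: not to be gripped or pressed
- wax_ring_2: Cream wax ring, narrow band, 23 mm diameter, 7 mm high. Origin: centre of its underside as it lies in the pan, z up; lies flat on the pan floor at the start, anywhere along the pan. Soft wax: not to be gripped or pressed
- wax_ring_3: Cream wax ring, wide band, 22 mm diameter, 18 mm high. Origin: centre of its underside as it lies in the pan, z up; lies flat on the pan floor at the start, anywhere along the pan. Soft wax: not to be gripped or pressed
- bench_block: Bystander: polished steel block 64 x 64 x 19 mm on the bench, front right of the lathe. Origin: centre of its underside
- mould: Bystander: brown rubber mould block 50 x 76 x 24 mm on the bench, front right of the lathe. Origin: centre of its underside
- oil_can: Bystander: small oil can with a spout, 56 mm diameter, 120 mm high, standing to the right of the lathe. Origin: centre of its underside

How it is judged:
On the way:
1. the pan is tipped by more than 0.4 rad with its lip over the tote's opening (value of joint catch_pan above 0.4 rad and x of pan_lip in the frame of tote between -0.049 and 0.049 m and y of pan_lip in the frame of tote between -0.057 and 0.057 m), for 0.1 s.
At the end, for the whole second after the job is handed in: All four wax rings lie still inside the tote (each ring's origin between its walls, at most 52 mm in x and 60 mm in y from its middle, and less than 36 mm above its underside), the tote stands flat on the bench (within 0.05 rad, 6 mm) at rest, and the pan is back on its rest (below 0.04 rad) (x of wax_ring_0 in the frame of tote between -0.052 and 0.052 m and y of wax_ring_0 in the frame of tote between -0.06 and 0.06 m and z of wax_ring_0 in the frame of tote between -0.002 and 0.036 m and linear speed of each of wax_ring_0, wax_ring_1, wax_ring_2, wax_ring_3 below 0.03 m/s and x of wax_ring_1 in the frame of tote between -0.052 and 0.052 m and y of wax_ring_1 in the frame of tote between -0.06 and 0.06 m and z of wax_ring_1 in the frame of tote between -0.002 and 0.036 m and x of wax_ring_2 in the frame of tote between -0.052 and 0.052 m and y of wax_ring_2 in the frame of tote between -0.06 and 0.06 m and z of wax_ring_2 in the frame of tote between -0.002 and 0.036 m and x of wax_ring_3 in the frame of tote between -0.052 and 0.052 m and y of wax_ring_3 in the frame of tote between -0.06 and 0.06 m and z of wax_ring_3 in the frame of tote between -0.002 and 0.036 m and value of joint catch_pan below 0.04 rad and angle between tote's own z axis and vertical below 0.05 rad and height (world z) of tote between -0.006 and 0.006 m and linear speed of tote below 0.02 m/s); the robot touches nothing.
It fails at once if a wax ring is gripped or pressed (more than 2 N) by the gripper (contact force between the fingers and wax_ring_0 above 2 N or contact force between the fingers and wax_ring_1 above 2 N or contact force between the fingers and wax_ring_2 above 2 N or contact force between the fingers and wax_ring_3 above 2 N).
It fails at once if the pan is let fall onto its rest (faster than 4 rad/s) (velocity of joint catch_pan below -4 rad/s).
It fails at once if a bystander (steel block, rubber mould, oil can) is moved more than 30 mm (distance of any of bench_block, mould, oil_can from where it was at the start of the episode above 0.03 m).
It also fails if it takes over 69 s, if anything falls off the work surface, if the arm or the gripper's body presses on something with over 40 N, if the wrist force passes 120 N, or if a joint passes its speed limit or range.

## Working session

There is one attempt and no reset: what is moved stays moved. The work goes in short steps, Python scripts to look and compute and a shell command to move; the robot and the scene stay as the last step left them, time stands still between calls to the robot, and variables do not carry over. Pictures are saved under pics/ and viewed, about 8 in all and at most 12, crops included, and the job is handed in when it is done.

```bash
mkdir -p pics
python3 - <<'E'
from station import *
import cv2,pickle
o=get_obs();print({k:o[k] for k in('time_s','ee_pos','ee_rot','gripper_width')})
for n in('scene','top'):
    c=camera(n);pickle.dump(c,open(n+'0.pkl','wb'));cv2.imwrite(f'pics/{n}0.png',c['color'][...,::-1]);print(n,c['intrinsics'],c['D'],c['R'],c['t'])
E
```

```text
{'time_s': 0.0, 'ee_pos': array([0.2166444 , 0.53202811, 0.19694117]), 'ee_rot': array([ 1.92207001e-01,  9.81354022e-01, -8.28743698e-04, -2.55289161e-04]), 'gripper_width': 0.0940881475520313}
scene [[435.91743666   0.         328.17461935]
 [  0.         435.91743666 234.29131652]
 [  0.           0.           1.        ]] [-0.02726107  0.          0.          0.          0.        ] [[ 0.71053991 -0.70356559 -0.01133574]
 [-0.49918607 -0.49264959 -0.7128181 ]
 [ 0.49592974  0.51214436 -0.70125734]] [-0.39401128  0.40871201  1.03014047]
top [[596.74682596   0.         325.46570196]
 [  0.         596.74682596 237.25679865]
 [  0.           0.           1.        ]] [-0.05860316  0.          0.          0.          0.        ] [[-0.02100707 -0.99958993 -0.01945975]
 [-0.99816158  0.02207593 -0.05644567]
 [ 0.05685212  0.01823822 -0.99821601]] [0.00161586 0.50523165 1.4889144 ]
```

View pics/scene0.png

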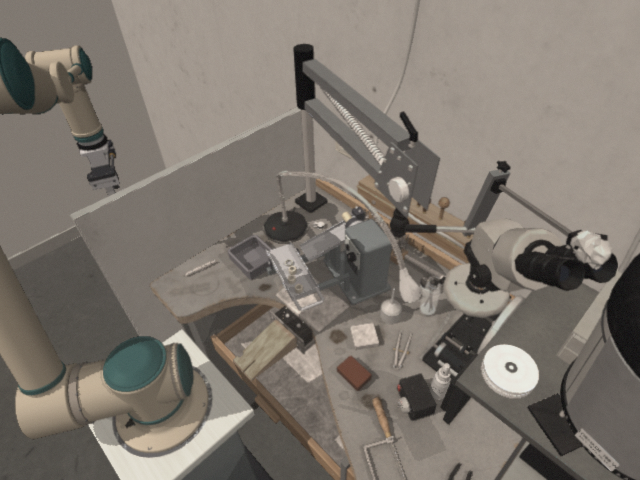

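View pics/top0.png

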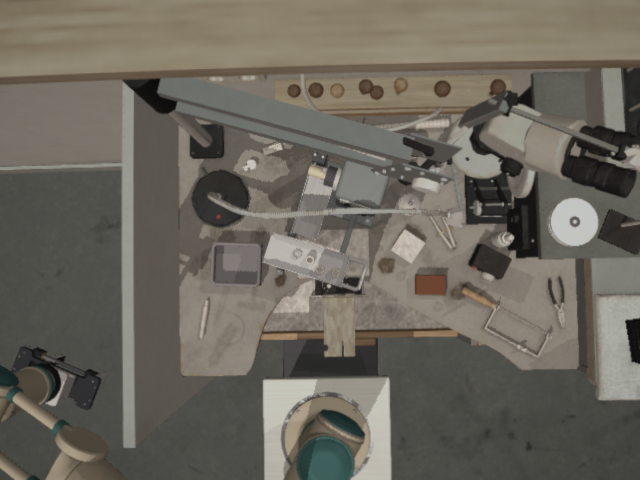

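The top view shows the tote at about (237,264), the pan from its lip near (268,248) to its handle near (360,275), and the lamp foot at (220,198). I'll enlarge both.

Run:
```python
import cv2
a=cv2.imread('pics/top0.png')[215:315,195:385];cv2.imwrite('pics/topc.png',cv2.resize(a,None,fx=4.2,fy=4.2,interpolation=cv2.INTER_CUBIC))
a=cv2.imread('pics/scene0.png')[195:325,210:400];cv2.imwrite('pics/scenec.png',cv2.resize(a,None,fx=4.2,fy=4.2,interpolation=cv2.INTER_CUBIC))
```

```text
(no output)
```

View pics/topc.png

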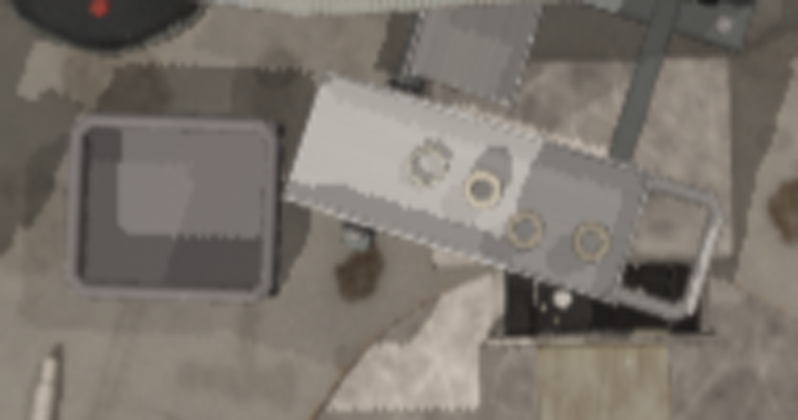

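View pics/scenec.png

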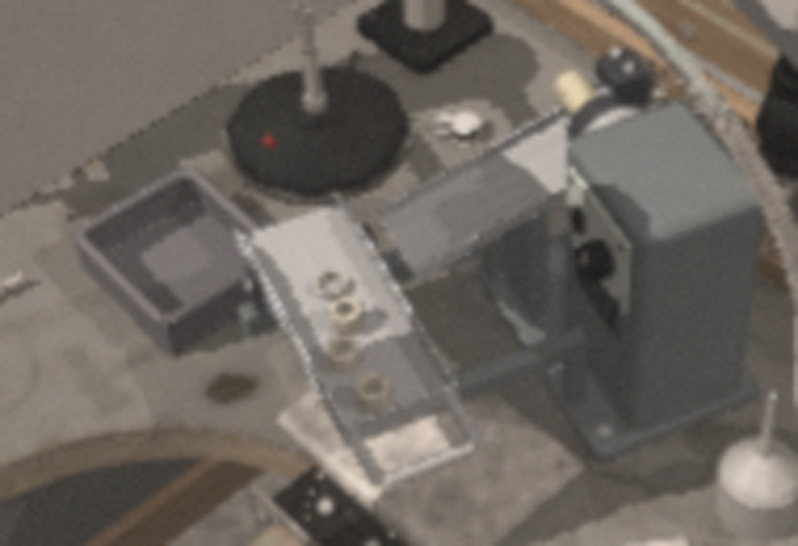

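```bash
cat > h.py <<'E'
import numpy as np,cv2,pickle
def ray(c,uv,z):
    K,D,R,t=[np.array(c[k],float) for k in('intrinsics','D','R','t')]
    p=cv2.undistortPoints(np.array([[uv]],float),K,D)[0,0]
    d=R.T@[p[0],p[1],1];o=-R.T@t
    return o+d*(z-o[2])/d[2]
def proj(c,X):
    return cv2.projectPoints(np.array(X,float),cv2.Rodrigues(np.array(c['R']))[0],np.array(c['t']),np.array(c['intrinsics']),np.array(c['D']))[0][:,0]
E
python3 - <<'E'
from h import *
T=pickle.load(open('top0.pkl','rb'));S=pickle.load(open('scene0.pkl','rb'))
t=lambda x,y:(195+x/4.2-.4,215+y/4.2-.4); s=lambda x,y:(210+x/4.2-.4,195+y/4.2-.4)
def show(n,c,uv,z): p=ray(c,uv,z);print(n,p[:2].round(4));return p
print('TOTE')
a=[show('tote rim',T,t(*q),.037) for q in((75,118),(278,120),(278,296),(72,296))]; print(np.mean(a,0), [np.linalg.norm(a[i]-a[i-1]).round(4) for i in range(4)])
b=[show('tote rim s',S,s(*q),.039) for q in((80,240),(183,175),(262,228),(170,323))]; print(np.mean(b,0))
print('PAN')
h1=show('bar far',T,t(716,205),.101);h2=show('bar near',T,t(689,313),.101)
l1=show('lip far',T,t(326,77),.10);l2=show('lip near',T,t(288,196),.10)
h=(h1+h2)/2;l=(l1+l2)/2;print(h,l,np.linalg.norm(h-l),'expect .237',np.linalg.norm(h1-h2),np.linalg.norm(l1-l2))
d=l-h;print('yaw lathe',np.arctan2(-d[0],d[1]) , 'bar yaw',np.arctan2(*(h1-h2)[[1,0]]))
g1=show('bar s far',S,s(470,445),.101);g2=show('bar s near',S,s(383,480),.101)
m1=show('lip s far',S,s(340,205),.10);m2=show('lip s near',S,s(242,240),.10)
print((g1+g2)/2,(m1+m2)/2)
E
```

```text
TOTE
tote rim [0.4965 0.2724]
tote rim [0.4927 0.1514]
tote rim [0.3888 0.153 ]
tote rim [0.3911 0.2754]
[0.44226511 0.21306965 0.037     ] [np.float64(0.1054), np.float64(0.1211), np.float64(0.1039), np.float64(0.1224)]
tote rim s [0.3913 0.2681]
tote rim s [0.4859 0.2681]
tote rim s [0.4927 0.1828]
tote rim s [0.389  0.1576]
[0.43974272 0.21914534 0.039     ]
PAN
bar far [ 0.4362 -0.1032]
bar near [ 0.3759 -0.0866]
lip far [0.5134 0.1157]
lip near [0.4464 0.1384]
[ 0.40602855 -0.09493186  0.101     ] [0.47989491 0.12705436 0.1       ] 0.233955380401803 expect .237 0.06257830599599824 0.07069822206344942
yaw lathe -0.32122728058094285 bar yaw -0.26904776788542545
bar s far [ 0.4321 -0.1008]
bar s near [ 0.3769 -0.0823]
lip s far [0.5124 0.1118]
lip s near [0.4432 0.1343]
[ 0.40453984 -0.09155428  0.101     ] [0.47779101 0.12304137 0.1       ]
```

```bash
python3 -m pendant '[[[0,0,-0.4,0,0,0,1],[0,0,-0.4,0,0,0,1],[0,0,-0.4,0,0,0,1],[0,0,-0.4,0,0,0,1],[0,0,-0.4,0,0,0,1],[0,0,-0.4,0,0,0,1],[0,0,0,0,0,0.07,1],[0,0,0,0,0,0.07,1],[0,0,0,0,0,0.07,1],[0,0,0,0,0,0.07,1],[0,0,0,0,0,0.07,1],[0,0,0,0,0,0.07,1]]]'
cat >> h.py <<'E'
from scipy.spatial.transform import Rotation as Ro
def to(target,ydir_deg):
    from station import get_obs
    o=get_obs();p=np.array(o['ee_pos']);r=Ro.from_quat(o['ee_rot']).as_matrix()
    print('t',o['time_s'],'pos',p.round(4),'yang',np.degrees(np.arctan2(r[1,1],r[0,1])).round(2),'z',r[:,2].round(3),'F',np.round(o['wrist_force'],1),'w',round(o['gripper_width'],4),'q',np.round(o['qpos'],2))
    d=(np.array(target)-p); yd=np.radians(ydir_deg); 
    W=np.c_[[np.sin(yd),-np.cos(yd),0],[np.cos(yd),np.sin(yd),0],[0,0,-1]]
    W[:,0]=np.cross(W[:,1],W[:,2])
    print('now-frame shift/0.1',(r.T@d/.1).round(3),'turn/2',(Ro.from_matrix(r.T@W).as_rotvec()/2).round(4),'shift in target frame',(W.T@d/.1).round(3))
E
python3 -c "
from h import *
to([.3915,.244,.12],-1.4)
T=pickle.load(open('top0.pkl','rb'));S=pickle.load(open('scene0.pkl','rb'))
for z in(.27,.34,.41):print(ray(T,(300,213),z),ray(S,(310,178),z),ray(S,(350,192),z))"
```

```text
time_s: 1.3
ee_pos: [0.2169, 0.5324, 0.4372]
ee_rot: [0.578, 0.816, -0.001, 0.0]
wrist_force: [-0.3, 0.5, 0.1]
gripper_width: 0.0938
t 1.3 pos [0.2169 0.5324 0.4372] yang 19.38 z [-0.001 -0.001 -1.   ] F [-0.3  0.5  0.1] w 0.0938 q [ 1.06  0.25  0.97 -0.    1.92  0.72]
now-frame shift/0.1 [-3.298  0.693  3.174] turn/2 [-0.0003  0.0004  0.1813] shift in target frame [-2.841  1.816  3.172]
[0.54269553 0.03837117 0.27      ] [0.6177535  0.13151393 0.27      ] [0.65080673 0.00970459 0.27      ]
[0.53577842 0.03415002 0.34      ] [0.55671273 0.06192194 0.34      ] [ 0.58663619 -0.04835343  0.34      ]
[0.52886132 0.02992887 0.41      ] [ 0.49567197 -0.00767005  0.41      ] [ 0.52246566 -0.10641146  0.41      ]
```

```bash
python3 -m pendant '[[[0,0,0,0,0,0.06,1],[0,0,0,0,0,0.06,1],[0,0,0,0,0,0.061,1],[-0.35,0.22,0,0,0,0,1],[-0.35,0.22,0,0,0,0,0.8],[-0.35,0.22,0,0,0,0,0.7],[-0.35,0.22,0,0,0,0,0.6],[-0.35,0.23,0,0,0,0,0.6],[-0.35,0.23,0,0,0,0,0.6],[-0.35,0.23,0,0,0,0,0.6],[-0.35,0.23,0,0,0,0,0.6],[0,0,0,0,0,0,0.6]]]'
python3 -c "
from h import *
to([.3915,.244,.038],-1.4)"
```

```text
time_s: 2.5
ee_pos: [0.394, 0.2455, 0.4371]
ee_rot: [0.716, 0.698, -0.001, 0.001]
wrist_force: [-0.1, 0.9, 0.1]
gripper_width: 0.0563
t 2.5 pos [0.394  0.2455 0.4371] yang -1.44 z [-0.    -0.003 -1.   ] F [-0.1  0.9  0.1] w 0.0563 q [ 0.41  0.06  1.2  -0.    1.88  0.43]
now-frame shift/0.1 [-0.006 -0.025  3.991] turn/2 [ 0.      0.0013 -0.0004] shift in target frame [-0.016 -0.025  3.991]
```

```bash
python3 -m pendant '[[[0,-0.02,0.4,0,0,0,0.6],[0,0,0.4,0,0,0,0.6],[0,0,0.4,0,0,0,0.6],[0,0,0.4,0,0,0,0.6],[0,0,0.4,0,0,0,0.6],[0,0,0.4,0,0,0,0.6],[0,0,0.4,0,0,0,0.6],[0,0,0.4,0,0,0,0.6],[0,0,0.3,0,0,0,0.6],[0,0,0.3,0,0,0,0.6],[0,0,0.15,0,0,0,0.6],[0,0,0,0,0,0,0.6]]]'
python3 - <<'E'
from h import *
to([.3915,.244,.038],-1.4)
from station import *
c=camera('top')
cv2.imwrite('pics/t1.png',cv2.resize(c['color'][...,::-1][215:315,195:385],None,fx=4.2,fy=4.2,interpolation=cv2.INTER_CUBIC))
E
```

```text
time_s: 3.7
ee_pos: [0.3873, 0.2491, 0.0406]
ee_rot: [0.713, 0.701, -0.003, -0.001]
wrist_force: [0.1, 0.2, 0.2]
gripper_width: 0.0563
t 3.7 pos [0.3873 0.2491 0.0406] yang -1.0 z [-0.006 -0.002 -1.   ] F [0.1 0.2 0.2] w 0.0563 q [0.42 0.26 1.97 0.   0.91 0.44]
now-frame shift/0.1 [-0.05   0.043  0.026] turn/2 [-0.0028  0.0011  0.0035] shift in target frame [-0.05   0.043  0.026]
```

View pics/t1.png

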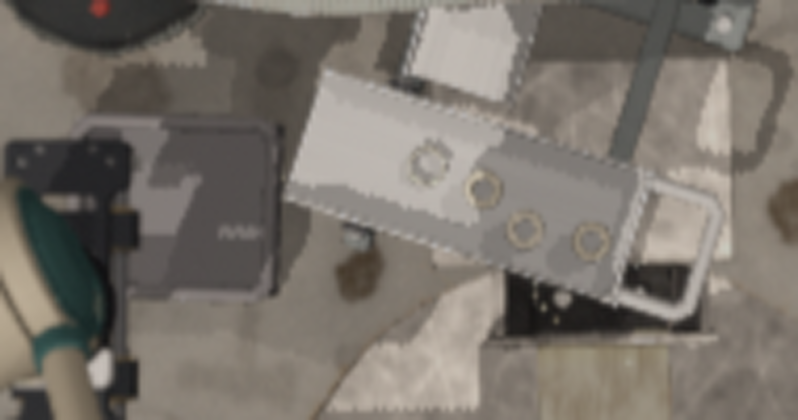

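The tote is undisturbed, its rim spanning (75–278, 118–296) in the crop. The jaws straddle its near wall, so I'll correct by a few mm and close.

```bash
python3 -m pendant '[[[-0.04,0.04,0.02,0,0,0,0.6],[0,0,0,0,0,0,0.6],[0,0,0,0,0,0,0.3],[0,0,0,0,0,0,0.1],[0,0,0,0,0,0,0],[0,0,0,0,0,0,0],[0,0,0,0,0,0,0],[0,0,0,0,0,0,0]]]'
python3 -c "
from h import *
th=.32;t=np.array([.4864,.148]);R=np.array([[np.cos(th),np.sin(th)],[-np.sin(th),np.cos(th)]])
g=t+R@[-.0505,.03];print(g)
to([*g,.038],-18.3)"
```

```text
time_s: 4.55
ee_pos: [0.3938, 0.2453, 0.0408]
ee_rot: [0.713, 0.701, 0.0, -0.0]
wrist_force: [-0.2, -0.9, 0.3]
gripper_width: 0.0119
[0.44790061 0.19236267]
t 4.55 pos [0.3938 0.2453 0.0408] yang -1.03 z [ 0.  0. -1.] F [-0.2 -0.9  0.3] w 0.0119 q [0.41 0.26 1.97 0.   0.91 0.42]
now-frame shift/0.1 [-0.52   0.551  0.028] turn/2 [ 0.     -0.      0.1507] shift in target frame [-0.333  0.68   0.028]
```

```bash
python3 -m pendant '[[[-0.043,0.062,0,0,0,0.015,0],[-0.043,0.062,0,0,0,0.015,0],[-0.043,0.062,0,0,0,0.015,0],[-0.043,0.062,0,0,0,0.015,0],[-0.043,0.062,0,0,0,0.015,0],[-0.043,0.062,0,0,0,0.015,0],[-0.043,0.062,0,0,0,0.015,0],[-0.043,0.062,0,0,0,0.015,0],[-0.043,0.062,0,0,0,0.015,0],[-0.043,0.062,0,0,0,0.015,0],[0,0,0,0,0,0,0],[0,0,0,0,0,0,0]]]'
python3 - <<'E'
from h import *
to([.448,.1924,.038],-18.3)
from station import *
c=camera('top');pickle.dump(c,open('top2.pkl','wb'))
cv2.imwrite('pics/t2.png',cv2.resize(c['color'][...,::-1][215:315,195:385],None,fx=4.2,fy=4.2,interpolation=cv2.INTER_CUBIC))
E
```

```text
time_s: 5.75
ee_pos: [0.4482, 0.1934, 0.0407]
ee_rot: [0.81, 0.586, -0.0, -0.0]
wrist_force: [-0.6, 0.9, -0.5]
gripper_width: -0.0001
t 5.75 pos [0.4482 0.1934 0.0407] yang -18.25 z [-0.  0. -1.] F [-0.6  0.9 -0.5] w -0.0001 q [0.26 0.29 1.92 0.   0.93 0.58]
now-frame shift/0.1 [-0.01   0.001  0.027] turn/2 [-0.0002 -0.      0.0004] shift in target frame [-0.01   0.001  0.027]
```

View pics/t2.png

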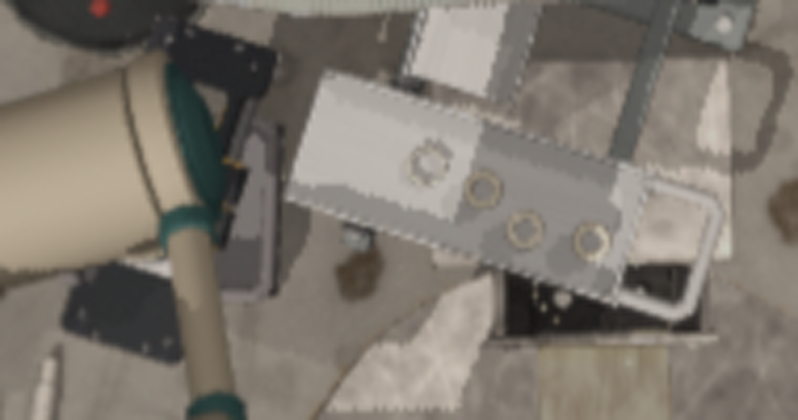

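The tote has not moved (right edge still at x≈278) and the jaws are fully shut, so the grip failed. I'll check from the scene view.

Run:
```python
from h import *
from station import *
c=camera('scene');pickle.dump(c,open('s2.pkl','wb'))
cv2.imwrite('pics/s2.png',cv2.resize(c['color'][...,::-1][175:305,200:340],None,fx=5,fy=4.6,interpolation=cv2.INTER_CUBIC))
for f,X in(('top2',[[.448,.193,.019],[.448,.193,.1]]),('s2',[[.448,.193,.019],[.448,.193,.1]])):print(f,proj(pickle.load(open(f+'.pkl','rb')),X))
```

```text
top2 [[245.50303829 261.61051477]
 [240.29300107 261.07403213]]
s2 [[259.25034673 259.18293844]
 [255.88092174 240.65441805]]
```

View pics/s2.png

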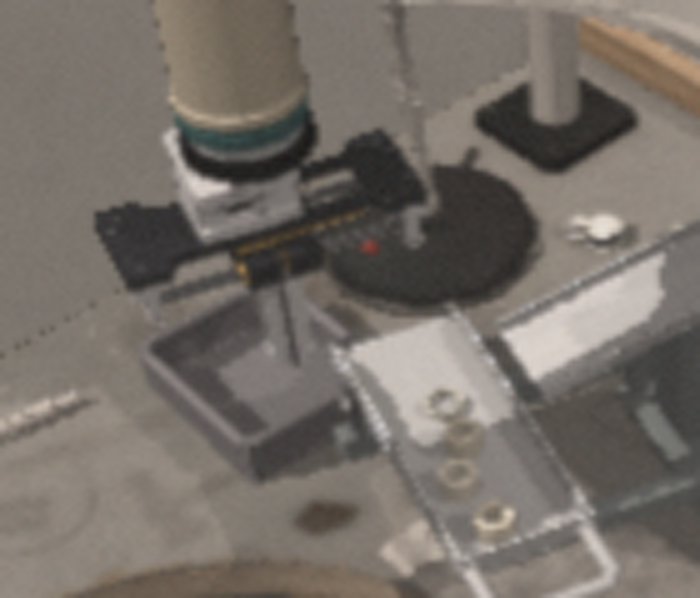

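```bash
for i in 1; do python3 -m pendant '[[[0,0,0.05,0,0,0,0],[0,0,0.05,0,0,0,0],[0,0,0,0,0,0,0]]]'; python3 -m pendant '[[[0,0,0.03,0,0,0,0],[0,0,0,0,0,0,0]]]';python3 -m pendant '[[[0,0,0.03,0,0,0,0],[0,0,0,0,0,0,0]]]'; done
```

```text
time_s: 6.15
ee_pos: [0.4474, 0.1935, 0.0299]
ee_rot: [0.81, 0.586, -0.001, -0.0]
wrist_force: [0.8, -0.1, 1.3]
gripper_width: 0.0004
time_s: 6.35
ee_pos: [0.448, 0.1936, 0.0274]
ee_rot: [0.81, 0.586, -0.0, -0.0]
wrist_force: [0.4, 0.7, -0.0]
gripper_width: 0.0004
time_s: 6.55
ee_pos: [0.4481, 0.1935, 0.0245]
ee_rot: [0.81, 0.586, -0.0, -0.0]
wrist_force: [-0.5, -0.5, 0.8]
gripper_width: 0.0006
```

```bash
python3 -m pendant '[[[0,0,0.03,0,0,0,0],[0,0,0,0,0,0,0]]]'; python3 -m pendant '[[[0,0,0.03,0,0,0,0],[0,0,0,0,0,0,0]]]'
```

```text
time_s: 6.75
ee_pos: [0.4481, 0.1935, 0.0215]
ee_rot: [0.81, 0.586, -0.0, -0.0]
wrist_force: [0.8, -0.3, 0.1]
gripper_width: 0.0005
time_s: 6.95
ee_pos: [0.448, 0.1935, 0.0185]
ee_rot: [0.81, 0.586, -0.0, -0.0]
wrist_force: [0.7, 0.2, 0.1]
gripper_width: 0.0006
```

```bash
for r in a; do python3 -m pendant '[[[0,0,0.03,0,0,0,0],[0,0,0,0,0,0,0]]]'; python3 -m pendant '[[[0,0,0.03,0,0,0,0],[0,0,0,0,0,0,0]]]'; done | grep -E 'pos|force'
python3 - <<'E'
from h import *
from station import *
c=camera('scene')
cv2.imwrite('pics/s3.png',cv2.resize(c['color'][...,::-1][215:285,215:300],None,fx=8,fy=8,interpolation=cv2.INTER_CUBIC))
print(get_obs()['wrist_force'],(proj(c,[[.448,.1935,.0125],[.448,.1935,-.0095]])-[215,215])*8)
E
```

```text
ee_pos: [0.4481, 0.1935, 0.0154]
wrist_force: [0.5, 0.2, 0.7]
ee_pos: [0.448, 0.1935, 0.0124]
wrist_force: [0.7, -0.0, -0.7]
[ 0.32340102 -0.13766559 -0.50574627] [[355.26178431 364.13386404]
 [362.16310355 401.98271131]]
```

View pics/s3.png

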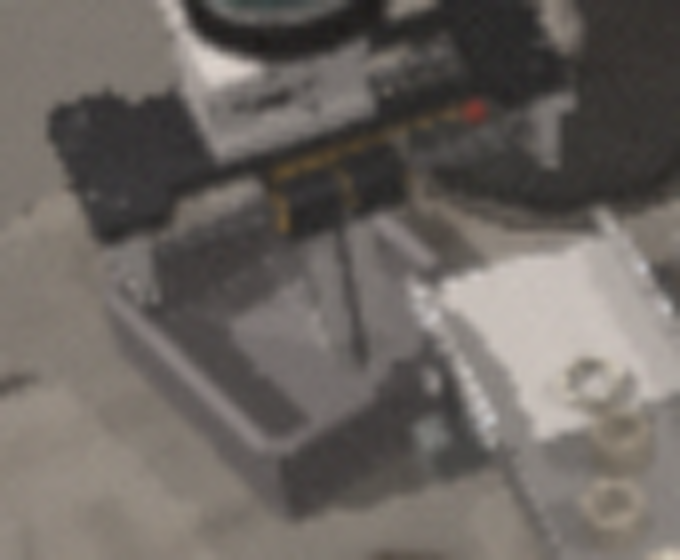

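The visible fingertip is at (362,362) in the crop, which is where the reported TCP projects (355,364). The tips are therefore about 20 mm higher than stated. I'll probe down to the tote floor to measure that offset.

```bash
(python3 -m pendant '[[[0,0,0.03,0,0,0,0],[0,0,0,0,0,0,0]]]'; python3 -m pendant '[[[0,0,0.03,0,0,0,0],[0,0,0,0,0,0,0]]]'; python3 -m pendant '[[[0,0,0.02,0,0,0,0],[0,0,0,0,0,0,0]]]') | grep -E 'pos|force'
```

```text
ee_pos: [0.4481, 0.1935, 0.0095]
wrist_force: [-0.4, -0.1, -0.1]
ee_pos: [0.448, 0.1935, 0.0064]
wrist_force: [-0.4, 0.2, -0.3]
ee_pos: [0.4482, 0.1935, 0.0046]
wrist_force: [-0.4, -0.1, 0.1]
```

```bash
(python3 -m pendant '[[[0,0,0.02,0,0,0,0],[0,0,0,0,0,0,0]]]'; python3 -m pendant '[[[0,0,0.02,0,0,0,0],[0,0,0,0,0,0,0]]]') | grep -E 'pos|force'
```

```text
ee_pos: [0.4481, 0.1935, 0.0026]
wrist_force: [-0.2, -0.4, -0.4]
ee_pos: [0.4481, 0.1935, 0.0006]
wrist_force: [-0.5, -0.1, 0.7]
```

```bash
(python3 -m pendant '[[[0,0,0.02,0,0,0,0],[0,0,0,0,0,0,0]]]'; python3 -m pendant '[[[0,0,0.02,0,0,0,0],[0,0,0,0,0,0,0]]]') | grep -E 'pos|force'
python3 - <<'E'
from h import *
from station import *
c=camera('scene');pickle.dump(c,open('s4.pkl','wb'));a=c['color'][...,::-1]
d=camera('top');pickle.dump(d,open('t4.pkl','wb'));b=d['color'][...,::-1]
cv2.imwrite('pics/s4.png',np.hstack([cv2.resize(a[205:285,215:285],(400,457),interpolation=cv2.INTER_CUBIC),cv2.resize(b[225:305,205:275],(400,457),interpolation=cv2.INTER_CUBIC)]))
print(get_obs()['wrist_force'],(proj(c,[[.448,.1935,.003],[.448,.1935,-.019]])-[215,205])*5.714,(proj(d,[[.448,.1935,.003],[.448,.1935,-.019]])-[205,225])*5.714)
E
```

```text
ee_pos: [0.4481, 0.1935, -0.0014]
wrist_force: [0.1, -0.1, 0.1]
ee_pos: [0.4481, 0.1935, -0.0034]
wrist_force: [0.4, -0.6, -0.7]
[ 0.53076206 -0.18508607 -0.61701927] [[255.8878118  328.9723008 ]
 [260.76980295 355.74003853]] [[235.82174956 209.78250952]
 [243.22213822 210.54223521]]
```

View pics/s4.png

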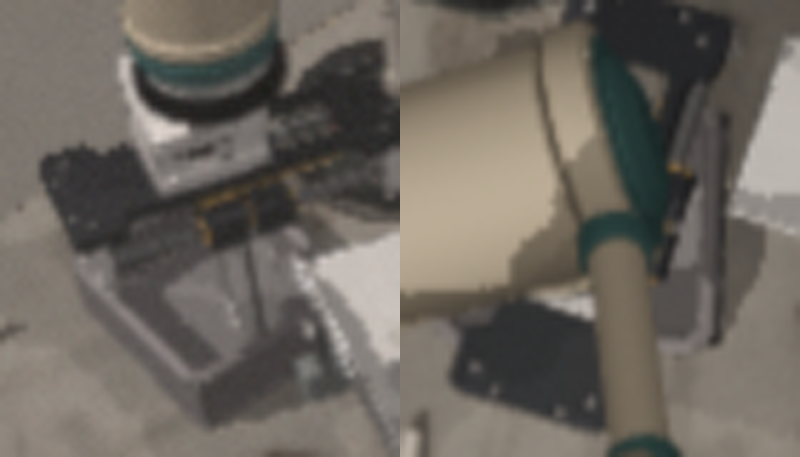

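```bash
(python3 -m pendant '[[[0,0,0.02,0,0,0,0],[0,0,0,0,0,0,0]]]'; python3 -m pendant '[[[0,0,0.02,0,0,0,0],[0,0,0,0,0,0,0]]]'; python3 -m pendant '[[[0,0,0.02,0,0,0,0],[0,0,0,0,0,0,0]]]') | grep -E 'pos|force'
```

```text
ee_pos: [0.4486, 0.1937, -0.0045]
wrist_force: [-1.3, -0.1, 6.9]
ee_pos: [0.4487, 0.1937, -0.0046]
wrist_force: [-5.6, -2.4, 23.2]
ee_pos: [0.4487, 0.1937, -0.0047]
wrist_force: [-9.2, -2.9, 40.2]
```

```bash
python3 -m pendant '[[[0,0,-0.2,0,0,0,0],[0,0,-0.35,0,0,0,0],[0,0,-0.35,0,0,-0.05,0.3],[0,0,0,0,0,-0.05,0.6],[0,0,0,0,0,-0.05,0.6],[0.16,-0.19,0,0,0,0,0.6],[0.16,-0.19,0,0,0,0,0.6],[0.17,-0.19,0,0,0,0,0.6],[0,0,0,0,0,0,0.6],[0,0,0,0,0,0,0.6]]]'
python3 - <<'E'
from h import *
to([.3915,.244,.009],-1.4)
from station import *
# compare tote appearance to initial
c=camera('top');T=pickle.load(open('top0.pkl','rb'))
g=lambda i:cv2.cvtColor(i['color'],cv2.COLOR_RGB2GRAY)[240:293,245:265].astype(float)
print(cv2.phaseCorrelate(g(T),g(c)))
E
```

```text
time_s: 10.5
ee_pos: [0.3924, 0.2436, 0.0808]
ee_rot: [0.713, 0.701, 0.0, 0.0]
wrist_force: [-0.3, 0.5, 0.8]
gripper_width: 0.0563
t 10.5 pos [0.3924 0.2436 0.0808] yang -0.94 z [ 0.001 -0.    -1.   ] F [-0.3  0.5  0.8] w 0.0563 q [ 0.41  0.21  1.92 -0.    1.01  0.42]
now-frame shift/0.1 [ 0.004 -0.01   0.718] turn/2 [0.0005 0.0001 0.004 ] shift in target frame [ 0.003 -0.01   0.718]
((-0.24881674496863937, 0.2698550794647723), 0.5372982735351012)
```

Tote unmoved. I'll descend with the corrected height and close.

```bash
python3 -m pendant '[[[0,0,0.2,0,0,0,0.6],[0,0,0.2,0,0,0,0.6],[0,0,0.2,0,0,0,0.6],[0,0,0.11,0,0,0,0.6],[0,0,0,0,0,0,0.3],[0,0,0,0,0,0,0.1],[0,0,0,0,0,0,0],[0,0,0,0,0,0,0],[0,0,0,0,0,0,0],[0,0,0,0,0,0,0],[0,0,0,0,0,0,0],[0,0,0,0,0,0,0]]]'
python3 -c "
from h import *
to([.448,.1924,.009],-18.3)"
```

```text
time_s: 11.75
ee_pos: [0.3923, 0.2436, 0.0101]
ee_rot: [0.713, 0.701, 0.0, 0.0]
wrist_force: [-1.0, -0.2, 3.5]
gripper_width: 0.008
t 11.75 pos [0.3923 0.2436 0.0101] yang -1.03 z [ 0.  0. -1.] F [-1.  -0.2  3.5] w 0.008 q [0.4  0.3  2.01 0.   0.83 0.42]
now-frame shift/0.1 [-0.502  0.567  0.011] turn/2 [ 1.000e-04 -1.000e-04  1.507e-01] shift in target frame [-0.311  0.69   0.011]
```

```bash
python3 -m pendant '[[[-0.041,0.063,0,0,0,0.015,0],[-0.041,0.063,0,0,0,0.015,0],[-0.041,0.063,0,0,0,0.015,0],[-0.041,0.063,0,0,0,0.015,0],[-0.041,0.063,0,0,0,0.015,0],[-0.041,0.063,0,0,0,0.015,0],[-0.041,0.063,0,0,0,0.015,0],[-0.041,0.063,0,0,0,0.015,0],[-0.041,0.063,0,0,0,0.015,0],[-0.041,0.063,0,0,0,0.015,0],[0,0,0,0,0,0,0],[0,0,0,0,0,0,0]]]'
python3 - <<'E'
from h import *
to([.448,.1924,.009],-18.3)
from station import *
c=camera('top');pickle.dump(c,open('t5.pkl','wb'));s=camera('scene');pickle.dump(s,open('s5.pkl','wb'))
L=np.array([.4656,.0855]);th=.32;R=np.array([[np.cos(th),np.sin(th)],[-np.sin(th),np.cos(th)]])
def W(x,y,z):return [*(L+R@[x,y]),z]
im=[]
for k,(r,q) in((c,(200,290)),(s,(210,190))):
    a=cv2.resize(k['color'][...,::-1],None,fx=4,fy=4,interpolation=cv2.INTER_CUBIC)
    def pl(P,col):
        p=(proj(k,P)*4+1.5).round().astype(int);cv2.polylines(a,[p],True,col,1)
    pl([W(sx*.052,.066+sy*.06,.037) for sx,sy in((-1,-1),(1,-1),(1,1),(-1,1))],(0,255,0))
    pl([W(sx*.036,y,.095) for sx,y in((-1,-.15),(1,-.15),(1,.045),(-1,.045))],(0,0,255))
    pl([W(-.027,-.192,.101),W(.027,-.192,.101)],(255,0,0))
    im.append(a)
a=im[0][860:1260,800:1520];b=im[1][760:1260,840:1560]
cv2.imwrite('pics/o5.png',cv2.resize(np.vstack([a,b]),None,fx=.66,fy=.66,interpolation=cv2.INTER_AREA))
E
```

```text
time_s: 12.95
ee_pos: [0.4497, 0.193, 0.0101]
ee_rot: [0.81, 0.586, 0.001, 0.001]
wrist_force: [2.1, -1.2, 3.5]
gripper_width: 0.0079
t 12.95 pos [0.4497 0.193  0.0101] yang -18.2 z [ 0.003 -0.001 -1.   ] F [ 2.1 -1.2  3.5] w 0.0079 q [ 0.26  0.34  1.96 -0.    0.85  0.58]
now-frame shift/0.1 [-0.011 -0.014  0.011] turn/2 [ 0.0015 -0.0002  0.0009] shift in target frame [-0.012 -0.014  0.011]
```

View pics/o5.png

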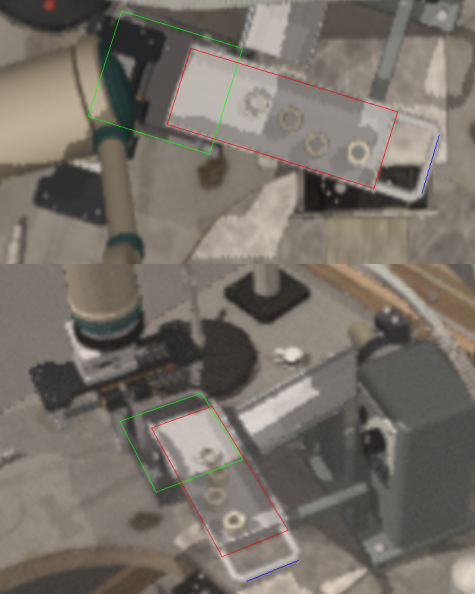

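The tote (now under the lip, outline 2–3 px from the green target) came along with the grip. I'll release it, rise and back off.

```bash
python3 -m pendant '[[[0,0,0,0,0,0,0.4],[0,0,0,0,0,0,0.5],[0,0,0,0,0,0,0.5],[0,0,-0.15,0,0,0,0.5],[0,0,-0.2,0,0,0,0.5],[0,0,-0.25,0,0,0,0.5],[0,-0.3,0,0,0,0,0.5],[0,-0.3,-0.1,0,0,0,0.5],[0,-0.2,-0.3,0,0,0,0.5],[0,0,-0.4,0,0,0,0.5],[0,0,-0.4,0,0,0,0.5],[0,0,-0.4,0,0,0,0.5]]]'
python3 -m pendant '[[[0,0,0,0,0,-0.07,0.5],[0,0,0,0,0,-0.07,0.5],[0,0,0,0,0,-0.07,0.5],[0,0,0,0,0,-0.07,0.5],[0,0,0,0,0,-0.07,0.5],[0,0,0,0,0,-0.07,0.5],[0,0,0,0,0,-0.07,0.5],[0,0,0,0,0,-0.07,0.5],[0,0,0,0,0,-0.07,0.5],[0,0,0,0,0,-0.07,0.5],[0,0,0,0,0,-0.07,0.5],[0,0,0,0,0,-0.015,0.5]]]'
python3 - <<'E'
from h import *
to([.405,-.0945,.2],71.7)
E
```

```text
time_s: 14.25
ee_pos: [0.3707, 0.2187, 0.2309]
ee_rot: [0.81, 0.587, -0.001, -0.0]
wrist_force: [1.2, 1.0, -0.2]
gripper_width: 0.047
time_s: 15.45
ee_pos: [0.3713, 0.2186, 0.2292]
ee_rot: [0.158, 0.987, -0.0, -0.001]
wrist_force: [0.3, -0.1, -0.1]
gripper_width: 0.047
t 15.45 pos [0.3713 0.2186 0.2292] yang 71.83 z [-0.002 -0.    -1.   ] F [ 0.3 -0.1 -0.1] w 0.047 q [ 0.37  0.04  1.72  0.    1.38 -0.88]
now-frame shift/0.1 [-1.298 -2.87   0.293] turn/2 [-0.0004 -0.0007  0.0011] shift in target frame [-1.304 -2.867  0.292]
```

```bash
python3 -m pendant '[[[-0.162,-0.359,0,0,0,0,0.5],[-0.162,-0.359,0,0,0,0,0.5],[-0.162,-0.359,0,0,0,0,0.5],[-0.162,-0.359,0,0,0,0,0.5],[-0.162,-0.359,0,0,0,0,0.5],[-0.162,-0.359,0,0,0,0,0.5],[-0.162,-0.359,0,0,0,0,0.5],[-0.162,-0.359,0,0,0,0,0.5],[0,0,0,0,0,0,0.5]]]'
python3 - <<'E'
from h import *
to([.405,-.0945,.075],71.7)
from station import *
c=camera('top');pickle.dump(c,open('t6.pkl','wb'));s=camera('scene');pickle.dump(s,open('s6.pkl','wb'))
L=np.array([.466,.0865]);th=.32;R=np.array([[np.cos(th),np.sin(th)],[-np.sin(th),np.cos(th)]])
def W(x,y,z):return [*(L+R@[x,y]),z]
im=[]
for k in(c,s):
    a=cv2.resize(k['color'][...,::-1],None,fx=4,fy=4,interpolation=cv2.INTER_CUBIC)
    def pl(P,col):
        p=(proj(k,P)*4+1.5).round().astype(int);cv2.polylines(a,[p],True,col,1)
    pl([W(sx*.052,.066+sy*.06,.037) for sx,sy in((-1,-1),(1,-1),(1,1),(-1,1))],(0,255,0))
    im.append(a)
a=im[0][860:1260,820:1220];b=im[1][760:1160,880:1280]
cv2.imwrite('pics/o6.png',np.hstack([a,b]))
E
```

```text
time_s: 16.35
ee_pos: [0.4055, -0.0987, 0.2294]
ee_rot: [0.162, 0.987, -0.001, -0.0]
wrist_force: [0.3, 1.4, 0.0]
gripper_width: 0.0469
t 16.35 pos [ 0.4055 -0.0987  0.2294] yang 71.31 z [-0.    -0.002 -1.   ] F [0.3 1.4 0. ] w 0.0469 q [-0.4   0.01  1.75 -0.    1.38 -1.65]
now-frame shift/0.1 [0.018 0.041 1.544] turn/2 [-0.0009  0.0001 -0.0034] shift in target frame [0.018 0.038 1.544]
```

View pics/o6.png

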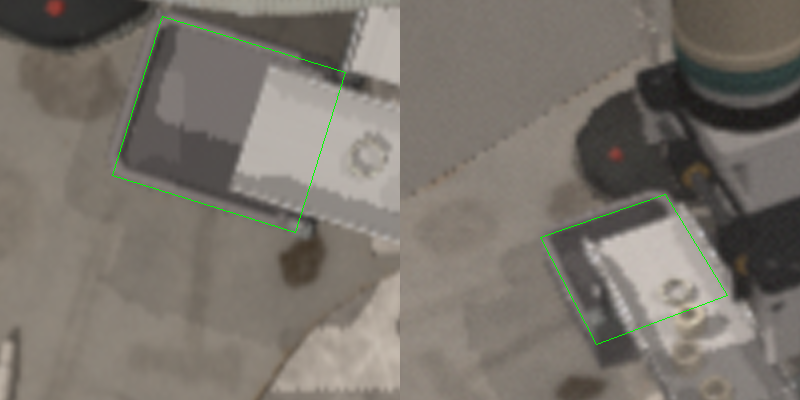

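The tote sits within about 2 mm of the target outline, under the lip (left panel, green quad). Next is the handle.

```bash
python3 -m pendant '[[[0.01,0.02,0,0,0,0,0.35],[0,0,0.2,0,0,0,0.35],[0,0,0.2,0,0,0,0.35],[0,0,0.2,0,0,0,0.35],[0,0,0.2,0,0,0,0.35],[0,0,0,0,0,0,0.35],[0,0,0,0,0,0,0.35]]]'
python3 -c "
from h import *
to([.405,-.0945,.075],71.7)"
```

```text
time_s: 17.15
ee_pos: [0.4047, -0.0913, 0.1501]
ee_rot: [0.158, 0.987, 0.0, -0.0]
wrist_force: [0.0, 0.6, 0.1]
gripper_width: 0.033
t 17.15 pos [ 0.4047 -0.0913  0.1501] yang 71.83 z [-0.  0. -1.] F [0.  0.6 0.1] w 0.033 q [-0.39  0.07  1.89  0.    1.18 -1.64]
now-frame shift/0.1 [-0.013 -0.03   0.751] turn/2 [ 0.0002 -0.0001  0.0011] shift in target frame [-0.013 -0.03   0.751]
```

```bash
python3 -m pendant '[[[-0.01,-0.03,0,0,0,0,0.35],[0,0,0.2,0,0,0,0.35],[0,0,0.2,0,0,0,0.35],[0,0,0.2,0,0,0,0.35],[0,0,0.15,0,0,0,0.35],[0,0,0,0,0,0,0.35],[0,0,0,0,0,0,0.2],[0,0,0,0,0,0,0.1],[0,0,0,0,0,0,0],[0,0,0,0,0,0,0],[0,0,0,0,0,0,0],[0,0,0,0,0,0,0]]]'
python3 -c "
from h import *
to([.405,-.0945,.075],71.7)"
```

```text
time_s: 18.35
ee_pos: [0.4065, -0.0936, 0.0758]
ee_rot: [0.16, 0.987, 0.002, 0.002]
wrist_force: [2.3, 7.6, 2.0]
gripper_width: 0.0078
t 18.35 pos [ 0.4065 -0.0936  0.0758] yang 71.6 z [ 0.004  0.004 -1.   ] F [2.3 7.6 2. ] w 0.0078 q [-0.4   0.15  2.01  0.01  0.98 -1.65]
now-frame shift/0.1 [ 0.012 -0.013  0.008] turn/2 [ 0.0025  0.0013 -0.0009] shift in target frame [ 0.012 -0.013  0.008]
```

```bash
python3 -c "
import numpy as np
a=np.array([0,.08,.16,.24,.32,.40,.45,.5,.55,.6,.65,.7,.75,.8,.85,.9,.95,1.0])
y=-1.92*np.cos(a)+.06*np.sin(a);z=1.92*np.sin(a)+.06*np.cos(a)
for i in range(len(a)-1):print(a[i+1],(y[i+1]-y[i]).round(3),-(z[i+1]-z[i]).round(3))"
```

```text
0.08 0.011 -0.153
0.16 0.023 -0.152
0.24 0.035 -0.15
0.32 0.047 -0.146
0.4 0.059 -0.142
0.45 0.042 -0.086
0.5 0.047 -0.084
0.55 0.051 -0.082
0.6 0.055 -0.079
0.65 0.059 -0.076
0.7 0.062 -0.073
0.75 0.066 -0.07
0.8 0.069 -0.066
0.85 0.073 -0.063
0.9 0.076 -0.059
0.95 0.078 -0.055
1.0 0.081 -0.051
```

```bash
python3 -m pendant '[[[0,0.011,-0.153,0,0,0,0],[0,0.023,-0.152,0,0,0,0],[0,0.035,-0.15,0,0,0,0],[0,0.047,-0.146,0,0,0,0],[0,0,0,0,0,0,0]]]'
python3 -c "
from h import *
th=.32;a=.32;d=np.array([np.sin(th),np.cos(th)])
e=.192*(1-np.cos(a))+.006*np.sin(a)
to([*(np.array([.4065,-.0936])+d*e),.0758+.192*np.sin(a)-.006*(1-np.cos(a))],71.7)"
```

```text
time_s: 18.85
ee_pos: [0.4104, -0.082, 0.1365]
ee_rot: [0.159, 0.987, 0.003, 0.002]
wrist_force: [4.4, 6.1, -4.8]
gripper_width: 0.0077
t 18.85 pos [ 0.4104 -0.082   0.1365] yang 71.67 z [ 0.005  0.004 -1.   ] F [ 4.4  6.1 -4.8] w 0.0077 q [-0.37  0.08  1.91  0.01  1.14 -1.62]
now-frame shift/0.1 [ 0.001 -0.006  0.006] turn/2 [ 0.003   0.0019 -0.0002] shift in target frame [ 0.001 -0.006  0.006]
```

Tracking the arc well. Continuing to 0.95 rad.

```bash
python3 -m pendant '[[[0,0.059,-0.142,0,0,0,0],[0,0.042,-0.086,0,0,0,0],[0,0.047,-0.084,0,0,0,0],[0,0.051,-0.082,0,0,0,0],[0,0.055,-0.079,0,0,0,0],[0,0.059,-0.076,0,0,0,0],[0,0.062,-0.073,0,0,0,0],[0,0.066,-0.07,0,0,0,0],[0,0,0,0,0,0,0],[0,0,0,0,0,0,0]]]'
python3 -m pendant '[[[0,0.069,-0.066,0,0,0,0],[0,0.073,-0.063,0,0,0,0],[0,0.076,-0.059,0,0,0,0],[0,0.078,-0.055,0,0,0,0],[0,0,0,0,0,0,0],[0,0,0,0,0,0,0],[0,0,0,0,0,0,0],[0,0,0,0,0,0,0],[0,0,0,0,0,0,0]]]'
python3 - <<'E'
from h import *
a=.95;th=.32;d=np.array([np.sin(th),np.cos(th)])
e=.192*(1-np.cos(a))+.006*np.sin(a)
to([*(np.array([.4065,-.0936])+d*e),.0758+.192*np.sin(a)-.006*(1-np.cos(a))],71.7)
from station import *
c=camera('top');s=camera('scene');pickle.dump((c,s),open('c7.pkl','wb'))
cv2.imwrite('pics/o7.png',np.hstack([cv2.resize(c['color'][215:315,200:300,::-1],(400,400),interpolation=cv2.INTER_CUBIC),cv2.resize(s['color'][190:290,220:320,::-1],(400,400),interpolation=cv2.INTER_CUBIC)]))
E
```

```text
time_s: 19.85
ee_pos: [0.4238, -0.0421, 0.2044]
ee_rot: [0.159, 0.987, 0.001, 0.002]
wrist_force: [5.5, 2.1, -6.1]
gripper_width: 0.0081
time_s: 20.75
ee_pos: [0.4328, -0.0157, 0.2288]
ee_rot: [0.159, 0.987, -0.001, 0.002]
wrist_force: [5.7, -1.9, -2.8]
gripper_width: 0.0079
t 20.75 pos [ 0.4328 -0.0157  0.2288] yang 71.73 z [ 0.003 -0.002 -1.   ] F [ 5.7 -1.9 -2.8] w 0.0079 q [-0.2   0.04  1.72 -0.    1.38 -1.45]
now-frame shift/0.1 [ 0.004  0.029 -0.006] turn/2 [-0.0005  0.0017  0.0003] shift in target frame [ 0.004  0.029 -0.006]
```

```bash
python3 -m pendant '[[[0,0.081,-0.051,0,0,0,0],[0,0,0,0,0,0,0],[0,0,0,0,0,0,0],[0,0,0,0,0,0,0],[0,0,0,0,0,0,0],[0,0,0,0,0,0,0],[0,0,0,0,0,0,0],[0,0,0,0,0,0,0]]]'
python3 -m pendant '[[[0,-0.081,0.051,0,0,0,0],[0,-0.078,0.055,0,0,0,0],[0,-0.076,0.059,0,0,0,0],[0,-0.073,0.063,0,0,0,0],[0,-0.069,0.066,0,0,0,0],[0,-0.066,0.07,0,0,0,0],[0,-0.062,0.073,0,0,0,0],[0,-0.059,0.076,0,0,0,0],[0,-0.055,0.079,0,0,0,0],[0,-0.051,0.082,0,0,0,0],[0,-0.047,0.084,0,0,0,0],[0,-0.042,0.086,0,0,0,0]]]'
python3 - <<'E'
from h import *
a=.40;th=.32;d=np.array([np.sin(th),np.cos(th)])
e=.192*(1-np.cos(a))+.006*np.sin(a)
to([*(np.array([.4065,-.0936])+d*e),.0758+.192*np.sin(a)-.006*(1-np.cos(a))],71.7)
from station import *
c=camera('top');s=camera('scene');pickle.dump((c,s),open('c8.pkl','wb'))
E
```

```text
time_s: 21.65
ee_pos: [0.4352, -0.0084, 0.2341]
ee_rot: [0.159, 0.987, -0.001, 0.002]
wrist_force: [5.5, -1.7, -0.8]
gripper_width: 0.0083
time_s: 22.85
ee_pos: [0.4108, -0.0788, 0.1489]
ee_rot: [0.159, 0.987, 0.001, 0.001]
wrist_force: [5.0, 1.5, -1.6]
gripper_width: 0.0082
t 22.85 pos [ 0.4108 -0.0788  0.1489] yang 71.67 z [ 0.002  0.002 -1.   ] F [ 5.   1.5 -1.6] w 0.0082 q [-0.36  0.07  1.89  0.    1.17 -1.61]
now-frame shift/0.1 [-0.005  0.021 -0.012] turn/2 [ 0.0012  0.0007 -0.0002] shift in target frame [-0.005  0.021 -0.012]
```

```bash
python3 -m pendant '[[[0,-0.03,0.072,0,0,0,0],[0,-0.029,0.07,0,0,0,0],[0,-0.024,0.073,0,0,0,0],[0,-0.023,0.073,0,0,0,0],[0,-0.018,0.075,0,0,0,0],[0,-0.017,0.075,0,0,0,0],[0,-0.012,0.076,0,0,0,0],[0,-0.011,0.076,0,0,0,0],[0,-0.006,0.076,0,0,0,0],[0,0,0.04,0,0,0,0],[0,0,0.03,0,0,0,0],[0,0,0,0,0,0,0]]]'
python3 -c "
from h import *
to([.4065,-.0936,.0758],71.7)"
```

```text
time_s: 24.15
ee_pos: [0.4064, -0.0936, 0.0789]
ee_rot: [0.16, 0.987, 0.002, 0.002]
wrist_force: [0.2, 7.6, 29.0]
gripper_width: 0.008
t 24.15 pos [ 0.4064 -0.0936  0.0789] yang 71.64 z [ 0.004  0.003 -1.   ] F [ 0.2  7.6 29. ] w 0.008 q [-0.4   0.15  2.01  0.01  0.98 -1.65]
now-frame shift/0.1 [-0.     0.001  0.031] turn/2 [ 0.0022  0.0015 -0.0005] shift in target frame [-0.     0.001  0.031]
```

```bash
python3 -m pendant '[[[0,0,-0.02,0,0,0,0],[0,0,0,0,0,0,0.15],[0,0,0,0,0,0,0.3],[0,0,0,0,0,0,0.3],[0,0,0,0,0,0,0.3],[0,0,-0.1,0,0,0,0.3],[0,0,-0.2,0,0,0,0.3],[0,0,-0.3,0,0,0,0.3],[0,-0.2,-0.3,0,0,0,0.3],[0,-0.3,-0.2,0,0,0,0.3],[0,-0.3,0,0,0,0,0.3],[0,-0.2,0,0,0,0,0.3]]]'
python3 - <<'E'
from h import *
from station import *
to([.4065,-.0936,.0758],71.7)
c=camera('top');s=camera('scene');pickle.dump((c,s),open('c9.pkl','wb'))
cv2.imwrite('pics/o9.png',np.vstack([cv2.resize(c['color'][220:300,210:370,::-1],(600,300),interpolation=cv2.INTER_CUBIC),cv2.resize(s['color'][195:315,225:385,::-1],(400,300),interpolation=cv2.INTER_CUBIC).__class__((300,600,3),np.uint8) if 0 else cv2.copyMakeBorder(cv2.resize(s['color'][195:315,225:385,::-1],(400,300),interpolation=cv2.INTER_CUBIC),0,0,0,200,cv2.BORDER_CONSTANT)]))
E
```

```text
time_s: 25.35
ee_pos: [0.3733, -0.192, 0.1889]
ee_rot: [0.159, 0.987, -0.001, 0.001]
wrist_force: [-0.5, 0.0, 0.2]
gripper_width: 0.0279
t 25.35 pos [ 0.3733 -0.192   0.1889] yang 71.71 z [ 0.002 -0.002 -1.   ] F [-0.5  0.   0.2] w 0.0279 q [-0.64  0.04  1.82 -0.    1.28 -1.89]
now-frame shift/0.1 [-0.004  1.04   1.13 ] turn/2 [-0.0007  0.001   0.0001] shift in target frame [-0.006  1.038  1.131]
```

View pics/o9.png

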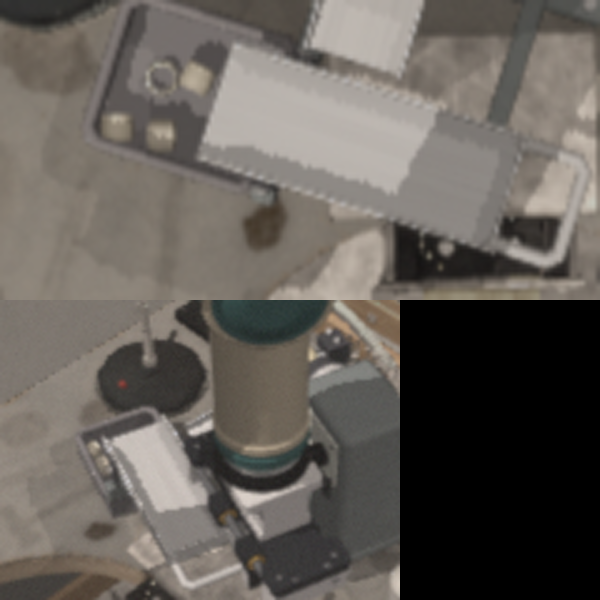

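All four rings are in the tote, at (160,78), (195,78), (115,125) and (160,135) in the upper panel. The pan is empty and level. I'll check for stillness and compare bystanders before handing in.

```bash
python3 -m pendant '[[[0,0,0,0,0,0,0.3],[0,0,0,0,0,0,0.3],[0,0,0,0,0,0,0.3],[0,0,0,0,0,0,0.3],[0,0,0,0,0,0,0.3],[0,0,0,0,0,0,0.3]]]'
python3 - <<'E'
from h import *
from station import *
n=camera('top');p=pickle.load(open('c9.pkl','rb'))[0];T=pickle.load(open('top0.pkl','rb'))
g=lambda i,y0,y1,x0,x1:cv2.cvtColor(i['color'],cv2.COLOR_RGB2GRAY)[y0:y1,x0:x1].astype(float)
print('tote diff',abs(g(n,220,275,230,275)-g(p,220,275,230,275)).max())
for nm,b in(('block',(222,268,388,430)),('mould',(268,302,408,455)),('bar',(255,290,350,368))):print(nm,cv2.phaseCorrelate(g(T,*b),g(n,*b)))
print(get_obs()['wrist_force'])
sign_off()
E
```

```text
time_s: 26.05
ee_pos: [0.3736, -0.1898, 0.1874]
ee_rot: [0.158, 0.987, 0.0, -0.0]
wrist_force: [-1.2, 0.9, -0.1]
gripper_width: 0.0281
tote diff 4.0
block ((0.550793947333915, -0.1885038068751541), 0.6468122259271329)
mould ((7.710965192673605, -6.429762748956641), 0.026246315655336763)
bar ((-0.31137585244785626, 0.5889622364240985), 0.9413860566924095)
[-0.66392167 -0.06565164  0.539909  ]
the job is handed in; nothing more can be done
```

I moved the tote under the pan's lip, gripped the handle and tipped the pan to about 1.0 rad. I then lowered it onto its rest, let go, and handed the job in at about 26 s.

**Last checks**
- **Rings:** the last picture shows all four in the tote and the pan empty. Top-view images about 0.7 s apart showed no change around the tote beyond noise.
- **Tote:** before tipping it was within about 2 mm of the target outline, flat on the bench.
- **Pan:** the handle bar is within about 0.7 px of where it started, so the pan is back level.
- **Robot:** it stands clear of everything, and the wrist force is down at noise level.
- **Bystanders:** the steel block is unmoved (about 0.6 px). The mould check gave no usable result: its image match failed (response 0.03). I did not measure the oil can. The gripper never went down near the mould or the can.

**What went wrong or disagreed**
- **First grip on the tote:** it missed. I probed down to the tote floor and found the fingertips about 29 mm higher than the reported TCP and the stated 22 mm fingertip offset imply. That probe pressed the floor with about 40 N at the wrist; the tote did not move. With the height corrected, the second grip held.
- **Setting the pan down:** the wrist showed about 29 N once the pan was on its rest. I eased that off before letting go. The pan came down slowly, so it did not drop.

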